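Overhang the hardboard panel to its pencil line

TASK

Push the small light-brown hardboard panel flat across the top of the white cabinet, with the fingertips and without picking it up, until the dark pencil line on it lies right over the cabinet's top edge along its whole length, so that only the strip with the two screw marks hangs out over the cabinet's open side. Leave the screwdriver, the screw tin, the glue bottle and the cordless driver undisturbed, and finish with the hand clear.

Things in the scene. Friction and masses are not known exactly. Their poses are not given: they have to be found in the camera images.
- edge (a point): middle of the top edge that the panel must overhang, on the half-built white cabinet: a fixed box 300 mm (x) by 440 mm (y) by 120 mm high, lying on the table, its top a smooth white board 16 mm thick. The point lies on the top surface, 120 mm above the table. x points level out of the cabinet, square to the edge, over its open side; y runs along the straight edge (220 mm either way); z is up. The top extends 300 mm from the edge towards -x.
- panel_mid (a point): centre of the top face of the loose hardboard panel: light brown, 110 mm (x) by 160 mm (y), 6 mm thick, about 0.12 kg, lying flat on the cabinet's top. x points to the side that is to overhang, y along the pencil line, z up; the plain rear side to push lies 55 mm towards -x. It slides with ordinary friction and stays where it is left.
- line_mid (a point): middle of the dark pencil line (3 mm wide, straight across the whole panel) on the panel's top face: 20 mm to +x of panel_mid, 35 mm short of the panel's leading side, parallel to it. Two dark screw marks of 8 mm lie in the strip between line and leading side. Axes as panel_mid.
- line_left (a point): end of the pencil line at the panel's +y side, 80 mm from line_mid, on the top face
- line_right (a point): end of the pencil line at the panel's -y side, 80 mm from line_mid, on the top face
- screwdriver: loose blue-handled screwdriver, 170 mm long, 26 mm thick at the handle, lying on the cabinet's top beside the panel, along its x axis; to be left alone
- screw_tin: loose open round tin with brass screws, 48 mm wide, 45 mm high, standing on the cabinet's top beside the panel; origin under its centre; to be left alone
- glue: loose white glue bottle with red cap, 56 mm wide, 150 mm high, standing on the table; origin under its centre; to be left alone
- driver: loose dark cordless driver standing on its battery foot on the table, 175 mm long (50 mm to -x, 125 mm to +x of its origin), 65 mm wide, 185 mm high; origin under the foot's centre; to be left alone

How it is judged (in metres and radians):
At the end, for the whole second after the job is handed in: Both ends of the pencil line lie within 6 mm of the cabinet edge's vertical plane, marked strip outside; panel flat and still on the cabinet, its centre within 140 mm sideways of the edge's middle; screwdriver, tin, bottle and driver within 20 mm of their starts (x of line_left in the frame of edge between -0.006 and 0.006 m and x of line_right in the frame of edge between -0.006 and 0.006 m and z of panel_mid in the frame of edge between 0.002 and 0.01 m and y of panel_mid in the frame of edge between -0.14 and 0.14 m and x of panel_mid in the frame of edge below 0 m and angle between panel_mid's own z axis and vertical below 0.04 rad and linear speed of panel below 0.01 m/s and distance of each of screwdriver, screw_tin, glue, driver from where it was at the start of the episode below 0.02 m); the robot touches nothing.
It fails at once if the panel is lifted or tipped (10 mm up, or about 9 degrees) (z of panel_mid in the frame of edge above 0.016 m or angle between panel_mid's own z axis and vertical above 0.15 rad).
It fails at once if the panel falls off the cabinet (z of panel_mid in the frame of edge below -0.02 m).
It fails at once if the screwdriver, tin, bottle or driver is moved by more than 20 mm (distance of any of screwdriver, screw_tin, glue, driver from where it was at the start of the episode above 0.02 m).
It fails at once if the tin, bottle or driver is tipped over (angle between any of screw_tin, glue, driver's own z axis and vertical above 0.35 rad).
It also fails if it takes over 38 s, if anything falls off the work surface, if the arm or the gripper's body presses on something with over 40 N, if the wrist force passes 120 N, or if a joint passes its speed limit or range.

ROBOT

A 7-joint arm with a two-finger parallel gripper is mounted at the origin on the work surface. World frame = base frame: x ahead of the robot, y to its left, z up, the work surface at z = 0. Lengths are in mm, angles in rad, forces in N, time in s.
With the tool pointing down it reaches from about 400 to 875 mm from the base axis. Payload 4.4 kg.
Tool frame: the origin (TCP) lies midway between the tips of the shut fingers; the grasp point (between the pads) lies 19 mm behind it; z points along the fingers, y is the line along which they close (so a half turn about z gives the same grasp; the last joint's range is limited). The gripper opens to 85 mm and grips with 20 to 120 N. Pads are 22 mm wide; open, the fingers measure 114 mm over their backs; the gripper's body (76 mm by 85 mm) begins 54 mm behind the grasp point. The pads swing forward as they close: fully open they stand 13 mm farther back than shut.
Start: joints at [-1.187, 0.628, 0.038, 1.517, -0.027, 0.996, -0.02], TCP at [282.589, 585.373, 203.813] pointing down, gripper open.
Joint ranges: [-3.06, 3.06], [-0.37, 2.12], [-1.25, 1.32], [0.18, 2.47], [-1.1, 4.24], [0.23, 1.98], [-2.94, 2.94]. Speed limits (rad/s): [2.57, 2.57, 3.14, 3.14, 3.14, 3.14, 3.14].

INTERFACE

Orientations are given as [roll, pitch, yaw] about the fixed x, y, z axes, in that order (R = Rz(yaw) Ry(pitch) Rx(roll)).
In Python, from cell import read_state, get_image, finish_job gives the robot as it stands.
- The arm moves only by the tool send_rows, never from a script. Its argument "series" is a list of rows, each an object of numbers: "ax", "ay", "az": the turn, a rotation vector about the tool's x, y, z in rad; "dx", "dy", "dz": the shift along the tool's x, y, z in cm; "hand": the closure, from 0 (fully open) to 1 (shut). In form: [{"ax": .., "ay": .., "az": .., "dx": .., "dy": .., "dz": .., "hand": ..}, ...]. A call has 1 to 10 rows; each row is the pose to reach, as a shift and turn from the pose commanded when the call began, along the tool's axes at that moment; what a row does not reach only later rows make up. A row lasts 1/10 s, in which the tool goes at most 50 mm and 8.59 degrees, less where a joint would pass 70% of its speed; a pose out of reach is approached as far as the arm can. A call with a gripper value outside its range is refused whole. The fingers move at their own pace and stop on an object; the grip force is fixed at half the most. Time passes only in rows, so rows that repeat a pose let the fingers close. It gives the time, the measured TCP pose, the force, the opening and the grip force at its end, in the units of the state.
- read_state(): the state, without advancing time (a new reading comes with each control period).
- get_image(name): name is "scene" or "top" or "wrist"; returns a dict with "pixels" (420x560x3 uint8, red, green, blue), "mtx" (3x3 intrinsics, pixels), "k1" (the pictures are not rectified: a ray, as slopes to the right and down, at radius r is drawn at 1 + k1 r^2 times it, then the intrinsics apply), "R" (3x3) and "t" (3): a world point X has camera coordinates R X + t. Camera axes: x right, y down, z forward; pixel columns grow to the right and rows downward; lengths in mm; the calibration is good to about 2 mm. A picture is of the moment at which its call begins. There is no depth.
- finish_job(): hands the job in; it is judged then, once.
The state is a dict: "clock": time; "qpos": joint angles; "qd": joint speeds; "tau": joint torques, N m; "eef_pos": TCP position; "tool_rot": TCP orientation; "force": force on the tool from outside, world axes, zero at the start; "torque": the same for the moment, N m; "width": finger opening in mm; "gripper_force": force on a finger pad.
Only numpy, scipy, OpenCV 4.12 (cv2) and the standard library are available. Lean on these libraries where they do the work, as an engineer would, in place of code of your own. Each camera call takes 0.05 s, during which the arm holds its last target. There are 200 camera calls.

## Working session

There is one attempt and no reset: what is moved stays moved. The work goes in short steps, Python scripts to look and compute and a tool call to move; the robot and the scene stay as the last step left them, time stands still between calls to the robot, and variables do not carry over. Pictures are saved under pics/ and viewed, at most 10 in all, crops included, and the job is handed in when it is done.

Besides the shell and the picture viewer there is one more tool, called after ">>>" as name(argument=value, ...), one argument or row to a line, values as JSON. send_rows: Moves the arm, as the interface text tells. Its arguments: {"type":"object","properties":{"series":{"type":"array","items":{"type":"object","properties":{"ax":{"type":"number"},"ay":{"type":"number"},"az":{"type":"number"},"dx":{"type":"number"},"dy":{"type":"number"},"dz":{"type":"number"},"hand":{"type":"number"}}}}},"required":["series"]}

```bash
mkdir -p pics
python3 - <<'E'
from cell import *
import cv2
for n in("scene","top"):
    g=get_image(n);cv2.imwrite(f"pics/{n}0.png",g["pixels"][:,:,::-1])
    print(n,g["mtx"],g["k1"],g["R"],g["t"])
s=read_state();print(s)
E
```

```text
scene [[403.18037222   0.         280.47372585]
 [  0.         403.18037222 210.61522885]
 [  0.           0.           1.        ]] -0.015680310480155578 [[ 0.60371484  0.7970889   0.01332955]
 [ 0.43369805 -0.31436131 -0.8444424 ]
 [-0.66890537  0.51558341 -0.53548049]] [-329.19915    -153.22921112 1476.9934071 ]
top [[396.54638054   0.         279.38595153]
 [  0.         396.54638054 206.91567011]
 [  0.           0.           1.        ]] -0.11327753103048929 [[-0.01308578 -0.99970912 -0.02025906]
 [-0.98347861  0.01652646 -0.18026842]
 [ 0.1805508   0.01756539 -0.9834088 ]] [   7.64663172  602.45047663 1294.13556177]
{'clock': 0.1, 'qpos': array([-1.1867967 ,  0.62924164,  0.03843443,  1.51827357, -0.02701712,
        0.99630132, -0.02001816]), 'qd': array([-0.00112249, -0.00297663,  0.00019397, -0.00135363,  0.00232279,
        0.00020537, -0.00035125]), 'tau': array([ 2.87957162e-03, -5.64537656e+01,  1.23017795e+00, -1.93971580e+01,
        1.12052259e-02,  5.47644086e-03, -1.47080897e-05]), 'eef_pos': array([282.30761613, 584.81615244, 202.98688317]), 'tool_rot': array([-3.13988606e+00, -3.67742098e-06,  2.69177377e+00]), 'force': array([-0.09551259,  0.1016505 ,  1.27635887]), 'torque': array([-0.01942584, -0.04049297, -0.0236823 ]), 'gripper_force': 0.0, 'width': 85.56182744806078}
```

View pics/scene0.png

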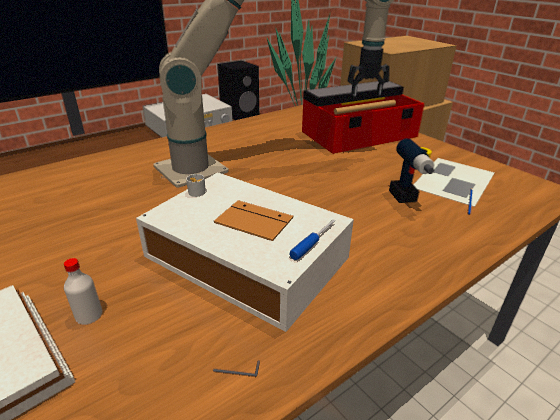

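View pics/top0.png

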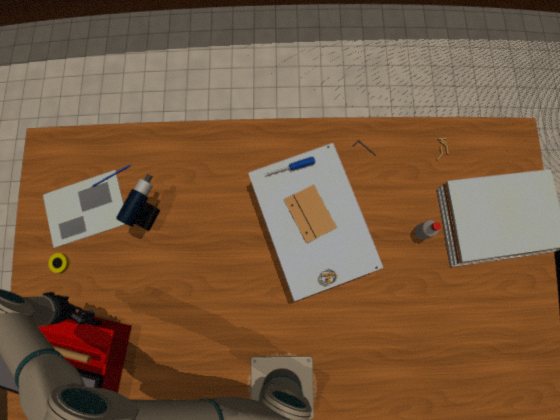

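```bash
cat > h.py <<'E'
from cell import *
import cv2, numpy as np
def ray(g,uv):
    d=np.array([[g["k1"],0,0,0]]) if False else np.array([g["k1"],0,0,0,0.])
    p=cv2.undistortPoints(np.array(uv,float).reshape(-1,1,2),g["mtx"],d)[:,0]
    return p
def plane(g,uv,z):
    p=ray(g,uv);R,t=np.array(g["R"]),np.array(g["t"])
    c=-R.T@t; d=np.c_[p,np.ones(len(p))]@R
    return c+d*((z-c[2])/d[:,2])[:,None]
E
python3 - <<'E'
from h import *
a=get_image("scene")["pixels"][170:330,130:360]
w=get_image("wrist");t=get_image("top")
b=t["pixels"][135:310,235:395]
a=cv2.resize(a,(575,400),interpolation=cv2.INTER_CUBIC)
cv2.imwrite("pics/c1.png",np.vstack([a])[:,:,::-1])
cv2.imwrite("pics/w1.png",w["pixels"][:,:,::-1])
cv2.imwrite("pics/c2.png",cv2.resize(b,(548,600),interpolation=cv2.INTER_CUBIC)[:,:,::-1])
print(w["mtx"],w["k1"],w["R"],w["t"])
print(plane(t,[(333,146),(249,174),(294,300),(382,267)],120).round())
print(plane(t,[(285,199),(312,184),(336,228),(309,243)],126).round())
E
```

```text
[[356.76844783   0.         277.16563408]
 [  0.         356.76844783 207.83848288]
 [  0.           0.           1.        ]] -0.03416257345912192 [[ 0.43542531  0.90022397 -0.00127062]
 [ 0.86298836 -0.41701241  0.28522227]
 [ 0.25623405 -0.12528953 -0.95846056]] [-647.39478258  -37.12249089  379.78240754]
[[ 794. -184.  120.]
 [ 702.   96.  120.]
 [ 295.  -44.  120.]
 [ 392. -325.  120.]]
[[ 615.  -21.  126.]
 [ 663. -110.  126.]
 [ 518. -182.  126.]
 [ 472.  -95.  126.]]
```

View pics/c1.png

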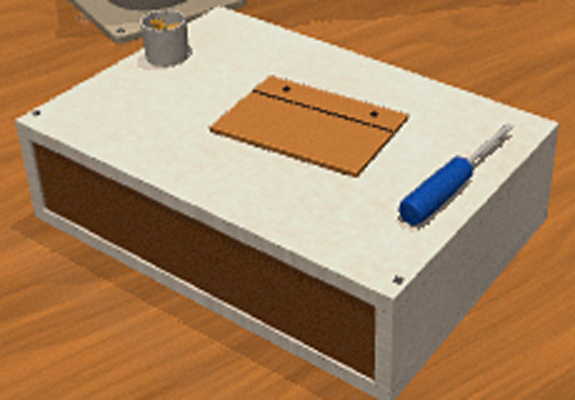

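View pics/w1.png

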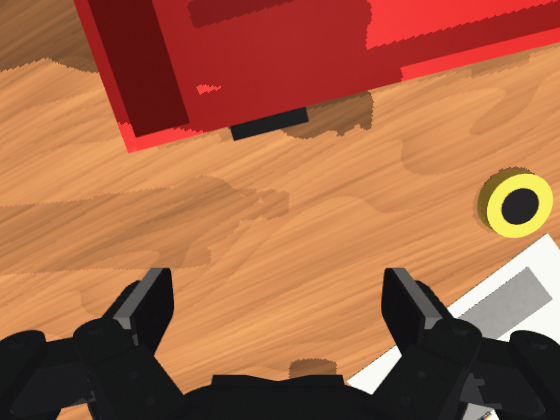

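View pics/c2.png

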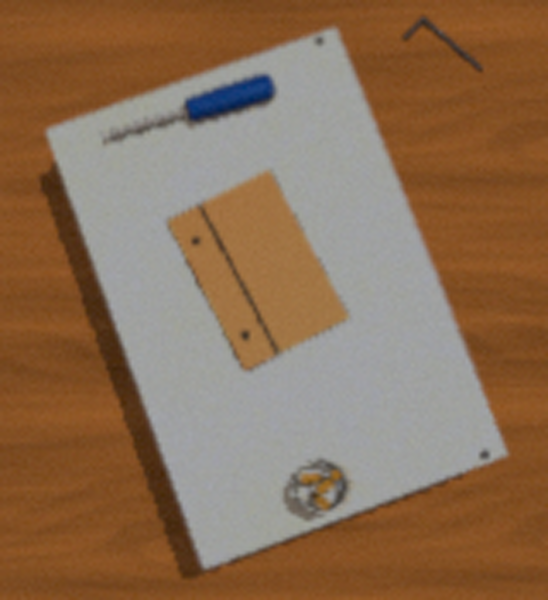

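The scene crop shows the dark inset face on the cabinet's right (−y) side. The panel's pencil line and screw marks face the other long side, which is on the left in the top view. That makes the left edge, about (249,174)–(294,300) px, the one to overhang. The top view puts the screwdriver at (295,165) and the tin at (327,278). The wrist image only shows the toolbox. Next I'll fit the lines precisely.

```bash
cat >> h.py <<'E'
def masks(g):
    hsv=cv2.cvtColor(g["pixels"],cv2.COLOR_RGB2HSV)
    white=cv2.inRange(hsv,(0,0,90),(179,60,255))
    brown=cv2.inRange(hsv,(5,100,100),(25,255,255))
    blue=cv2.inRange(hsv,(105,150,60),(125,255,255))
    return white,brown,blue
E
python3 - <<'E'
from h import *
g=get_image("top")
w,b,bl=masks(g)
roi=np.zeros_like(w); roi[140:305,240:390]=255
def big(m): 
    c,_=cv2.findContours(m,cv2.RETR_EXTERNAL,cv2.CHAIN_APPROX_NONE); return max(c,key=cv2.contourArea)
c=big(w&roi)[:,0]
q=cv2.minAreaRect(c.astype(np.float32))
# left edge points
P=plane(g,c,120)
d=np.abs(np.cross(np.array([249,174])-[294,300],c-[294,300]))/134
sel=(d<4)&(c[:,1]>182)&(c[:,1]<292)
v=cv2.fitLine(P[sel][:,:2].astype(np.float32),cv2.DIST_HUBER,0,.01,.01).ravel()
t=v[:2]*np.sign(v[0]); n=np.array([-t[1],t[0]]); off=n@v[2:]
print("edge ang",np.degrees(np.arctan2(t[1],t[0])),"n",n,"off",off)
s=P[:,:2]@t; nn=P[:,:2]@n; print("cab extents t",s.min(),s.max(),"n",nn.min(),nn.max())
fill=cv2.drawContours(np.zeros_like(w),[c.reshape(-1,1,2)],-1,255,-1)
pc=big(cv2.morphologyEx(b&fill,cv2.MORPH_CLOSE,np.ones((5,5))) & cv2.rectangle(np.zeros_like(w),(275,178),(345,250),255,-1))
pw=plane(g,pc[:,0],126)[:,:2].astype(np.float32)
r=cv2.minAreaRect(pw);box=cv2.boxPoints(r);print("panel",r)
print("corners in edge frame (x,y from cab mid)",np.c_[box@n-off,box@t-(s.min()+s.max())/2].round(1))
for nm,m in(("driver",bl),):
    k=plane(g,big(m&roi)[:,0],133)[:,:2];print(nm,np.c_[k@n-off,k@t-(s.min()+s.max())/2][[0]],(k@t).min()-(s.min()+s.max())/2,(k@t).max()-(s.min()+s.max())/2)
tin=plane(g,[(327,278)],165)[0,:2];print("tin",tin,tin@n-off,tin@t-(s.min()+s.max())/2,"mid s",(s.min()+s.max())/2)
E
```

```text
edge ang 19.113852 n [-0.32744634  0.94486976] off -137.38997
cab extents t 261.1909227827593 702.7839766485876 n -437.6777867207222 -135.8256969896235
panel ((567.5750122070312, -98.98530578613281), (157.19285583496094, 108.44769287109375), 26.312686920166016)
corners in edge frame (x,y from cab mid) [[ -98.   -62.9]
 [-205.6  -49.3]
 [-185.9  106.7]
 [ -78.3   93.1]]
driver [[-201.30673614  193.95706373]] 173.5058813776576 195.630962103942
tin [ 361.00594973 -144.65801915] -117.50309599465004 -188.25158497157435 mid s 481.9874497156734<stdin>:11: DeprecationWarning: Arrays of 2-dimensional vectors are deprecated. Use arrays of 3-dimensional vectors instead. (deprecated in NumPy 2.0)
```

The fit gives a cabinet of 302×441 mm and a panel of 108×157 mm, both matching the stated sizes. The panel is rotated 7.2° relative to the edge. Now I'll move to a point above and behind its rear side.

>>> send_rows(
  series=[
    {"dx":-6,"dy":-5.5,"dz":-4,"az":0.08,"hand":0},
    {"dx":-62.8,"dy":-55.7,"dz":-9.7,"az":0.788,"hand":0},
    {"dx":-62.8,"dy":-55.7,"dz":-9.7,"az":0.788,"hand":0},
    {"dx":-62.8,"dy":-55.7,"dz":-9.7,"az":0.788,"hand":0},
    {"dx":-62.8,"dy":-55.7,"dz":-9.7,"az":0.788,"hand":0},
    {"dx":-62.8,"dy":-55.7,"dz":-9.7,"az":0.788,"hand":0},
    {"dx":-62.8,"dy":-55.7,"dz":-9.7,"az":0.788,"hand":0},
    {"dx":-62.8,"dy":-55.7,"dz":-9.7,"az":0.788,"hand":0},
    {"dx":-62.8,"dy":-55.7,"dz":-9.7,"az":0.788,"hand":0},
    {"dx":-62.8,"dy":-55.7,"dz":-9.7,"az":0.788,"hand":0},
  ],
)

```text
invalid input at $.series[0]: expected keys ax, ay, az, dx, dy, dz, hand
```

>>> send_rows(
  series=[
    {"dx":-6,"dy":-5.5,"dz":-4,"ax":0,"ay":0,"az":0.08,"hand":0},
    {"dx":-62.8,"dy":-55.7,"dz":-9.7,"ax":0,"ay":0,"az":0.788,"hand":0},
    {"dx":-62.8,"dy":-55.7,"dz":-9.7,"ax":0,"ay":0,"az":0.788,"hand":0},
    {"dx":-62.8,"dy":-55.7,"dz":-9.7,"ax":0,"ay":0,"az":0.788,"hand":0},
    {"dx":-62.8,"dy":-55.7,"dz":-9.7,"ax":0,"ay":0,"az":0.788,"hand":0},
    {"dx":-62.8,"dy":-55.7,"dz":-9.7,"ax":0,"ay":0,"az":0.788,"hand":0},
    {"dx":-62.8,"dy":-55.7,"dz":-9.7,"ax":0,"ay":0,"az":0.788,"hand":0},
    {"dx":-62.8,"dy":-55.7,"dz":-9.7,"ax":0,"ay":0,"az":0.788,"hand":0},
    {"dx":-62.8,"dy":-55.7,"dz":-9.7,"ax":0,"ay":0,"az":0.788,"hand":0},
    {"dx":-62.8,"dy":-55.7,"dz":-9.7,"ax":0,"ay":0,"az":0.788,"hand":0},
  ],
)

```text
clock: 1.3
eef_pos: [472.6, 128.6, 268.6]
tool_rot: [3.141, -0.0, 1.904]
force: [0.6, 0.6, -0.2]
width: 85.3
gripper_force: 0.0
```

>>> send_rows(
  series=[
    {"dx":-34.4,"dy":2.1,"dz":-3,"ax":0,"ay":0,"az":0,"hand":0},
    {"dx":-34.4,"dy":2.1,"dz":-3,"ax":0,"ay":0,"az":0,"hand":0},
    {"dx":-34.4,"dy":2.1,"dz":-3,"ax":0,"ay":0,"az":0,"hand":0},
    {"dx":-34.4,"dy":2.1,"dz":-3,"ax":0,"ay":0,"az":0,"hand":0},
    {"dx":-34.4,"dy":2.1,"dz":-3,"ax":0,"ay":0,"az":0,"hand":0},
    {"dx":-34.4,"dy":2.1,"dz":-3,"ax":0,"ay":0,"az":0,"hand":0},
    {"dx":-34.4,"dy":2.1,"dz":-3,"ax":0,"ay":0,"az":0,"hand":0},
    {"dx":-34.4,"dy":2.1,"dz":-3,"ax":0,"ay":0,"az":0,"hand":0},
    {"dx":-34.4,"dy":2.1,"dz":-3,"ax":0,"ay":0,"az":0,"hand":0},
    {"dx":-34.4,"dy":2.1,"dz":-3,"ax":0,"ay":0,"az":0,"hand":0},
  ],
)

```text
clock: 2.3
eef_pos: [604.3, -186.2, 297.7]
tool_rot: [-3.141, -0.002, 1.905]
force: [0.1, -0.1, -0.7]
width: 85.1
gripper_force: 0.0
```

Run:
```python
from h import *
w=get_image("wrist");cv2.imwrite("pics/w2.png",w["pixels"][:,:,::-1])
s=read_state();print(s["clock"],s["eef_pos"],s["tool_rot"],s["force"])
```

```text
2.35 [ 604.3417225  -185.74938549  297.90174744] [ 3.14154744e+00 -1.60866597e-03  1.90607659e+00] [0.03301805 0.07849293 0.66170803]
```

View pics/w2.png

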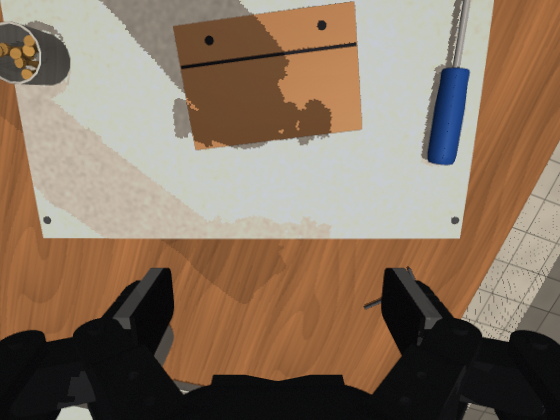

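The wrist image shows the panel's rear side at (196,151)–(362,130) px, its line at (180,68)–(357,44), and the cabinet's back edge at row 239. The tin and screwdriver are well to either side. I'll check these points in the edge frame.

```bash
cat >> h.py <<'E'
N=np.array([-.32745,.94487]);T=np.array([.94487,.32745])
def ef(p): p=np.atleast_2d(p)[:,:2]; return np.c_[p@N+137.4,p@T-482]
E
python3 - <<'E'
from h import *
w=get_image("wrist")
print(ef(plane(w,[(196,151),(362,130),(180,68),(357,44)],126)).round(1))
print(ef(plane(w,[(44,239),(461,239)],120)).round(1), ef(plane(w,[(443,165),(456,160)],133)).round(1))
print(ef(read_state()["eef_pos"]))
E
```

```text
[[-209.8  -50.7]
 [-189.9  107.2]
 [-134.8  -60.7]
 [-114.6   98.1]]
[[-303.  -220.4]
 [-302.5  221.5]] [[-221.7  185.6]
 [-216.8  197.5]]
[[-236.03169161   28.24553302]]
```

>>> send_rows(
  series=[
    {"dx":-0.4,"dy":0,"dz":4,"ax":0,"ay":0,"az":0,"hand":0},
    {"dx":-0.4,"dy":0,"dz":8,"ax":0,"ay":0,"az":0,"hand":0},
    {"dx":-0.4,"dy":0,"dz":12,"ax":0,"ay":0,"az":0,"hand":0},
    {"dx":-0.4,"dy":0,"dz":15,"ax":0,"ay":0,"az":0,"hand":0},
    {"dx":-0.4,"dy":0,"dz":16.5,"ax":0,"ay":0,"az":0,"hand":0},
    {"dx":-0.4,"dy":0,"dz":17.5,"ax":0,"ay":0,"az":0,"hand":0},
    {"dx":-0.4,"dy":0,"dz":17.8,"ax":0,"ay":0,"az":0,"hand":0},
    {"dx":-0.4,"dy":0,"dz":18,"ax":0,"ay":0,"az":0,"hand":0},
    {"dx":-0.4,"dy":0,"dz":18,"ax":0,"ay":0,"az":0,"hand":0},
    {"dx":-0.4,"dy":0,"dz":18,"ax":0,"ay":0,"az":0,"hand":0},
  ],
)

```text
clock: 3.4
eef_pos: [606.4, -191.9, 119.2]
tool_rot: [3.14, 0.001, 1.904]
force: [0.1, 0.5, 0.4]
width: 85.3
gripper_force: 0.0
```

>>> send_rows(
  series=[
    {"dx":0,"dy":0,"dz":0.2,"ax":0,"ay":0,"az":0,"hand":0},
    {"dx":0,"dy":0,"dz":0.4,"ax":0,"ay":0,"az":0,"hand":0},
    {"dx":0,"dy":0,"dz":0.6,"ax":0,"ay":0,"az":0,"hand":0},
    {"dx":0,"dy":0,"dz":0.8,"ax":0,"ay":0,"az":0,"hand":0},
    {"dx":0,"dy":0,"dz":0.9,"ax":0,"ay":0,"az":0,"hand":0},
    {"dx":0,"dy":0,"dz":0.9,"ax":0,"ay":0,"az":0,"hand":0},
  ],
)

```text
clock: 4.0
eef_pos: [605.6, -191.6, 108.8]
tool_rot: [-3.141, -0.0, 1.904]
force: [-0.1, -0.0, -1.0]
width: 85.5
gripper_force: 0.0
```

>>> send_rows(
  series=[
    {"dx":0,"dy":0,"dz":0.1,"ax":0,"ay":0,"az":0,"hand":0},
    {"dx":0,"dy":0,"dz":0.1,"ax":0,"ay":0,"az":0,"hand":0},
    {"dx":0,"dy":0,"dz":0.15,"ax":0,"ay":0,"az":0,"hand":0},
    {"dx":0,"dy":0,"dz":0.15,"ax":0,"ay":0,"az":0,"hand":0},
  ],
)

```text
clock: 4.4
eef_pos: [605.7, -191.6, 107.6]
tool_rot: [-3.142, -0.0, 1.904]
force: [-0.4, -0.1, -0.5]
width: 85.3
gripper_force: 0.0
```

>>> send_rows(
  series=[
    {"dx":0.8,"dy":0,"dz":0,"ax":0,"ay":0,"az":0,"hand":0},
    {"dx":1.5,"dy":0,"dz":0,"ax":0,"ay":0,"az":0,"hand":0},
    {"dx":2.1,"dy":0,"dz":0,"ax":0,"ay":0,"az":0,"hand":0},
    {"dx":2.7,"dy":0,"dz":0,"ax":0,"ay":0,"az":0,"hand":0},
    {"dx":3.3,"dy":0,"dz":0,"ax":0,"ay":0,"az":0,"hand":0},
    {"dx":3.9,"dy":0,"dz":0,"ax":0,"ay":0,"az":0,"hand":0},
    {"dx":4.5,"dy":0,"dz":0,"ax":0,"ay":0,"az":0,"hand":0},
    {"dx":5.1,"dy":0,"dz":0,"ax":0,"ay":0,"az":0,"hand":0},
    {"dx":5.7,"dy":0,"dz":0,"ax":0,"ay":0,"az":0,"hand":0},
    {"dx":6.2,"dy":0,"dz":0,"ax":0,"ay":0,"az":0,"hand":0},
  ],
)

```text
clock: 5.4
eef_pos: [585.3, -132.4, 107.6]
tool_rot: [-3.142, -0.0, 1.904]
force: [-0.3, 1.2, -0.2]
width: 85.4
gripper_force: 0.0
```

Run:
```python
from h import *
w=get_image("wrist");cv2.imwrite("pics/w3.png",w["pixels"][:,:,::-1])
s=read_state();print(s["clock"],s["eef_pos"],ef(s["eef_pos"]),s["force"])
```

```text
5.45 [ 585.05279088 -131.33370911  107.51713262] [[-178.2688181    27.79360747]] [-1.27599895  0.67371002 -0.03436349]
```

View pics/w3.png

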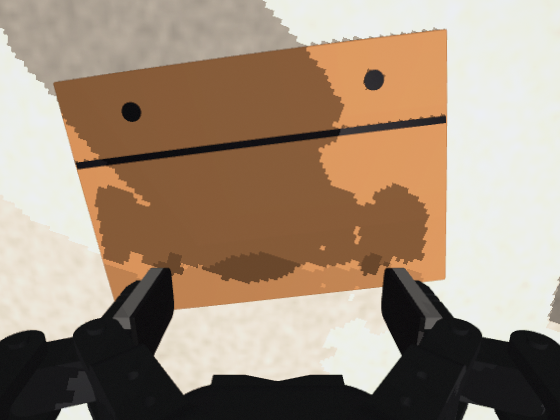

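Run:
```python
from h import *
w=get_image("wrist")
print(ef(plane(w,[(54,82),(446,30),(77,166),(446,120),(445,279),(115,313)],126)).round(1))
for z in(108,121,126,132,140):print(z,ef(plane(w,[(160,268),(395,268)],z)).round(1).tolist())
```

```text
[[ -98.7  -64.8]
 [ -79.5   93.1]
 [-133.5  -60.4]
 [-114.2   97.4]
 [-188.   106.8]
 [-206.6  -53.3]]
108 [[-190.8, -35.0], [-190.9, 88.7]]
121 [[-184.5, -30.3], [-184.5, 83.9]]
126 [[-182.0, -28.5], [-182.1, 82.1]]
132 [[-179.1, -26.3], [-179.2, 79.9]]
140 [[-175.2, -23.4], [-175.2, 77.0]]
```

The panel has not moved: its rear corners still measure (−207,−53) and (−188,107). The open fingertips passed above it, because they sit higher over the TCP than the 13 mm I assumed. I'll back off and feel for the surface.

>>> send_rows(
  series=[
    {"dx":-2.5,"dy":0,"dz":0,"ax":0,"ay":0,"az":0,"hand":0},
    {"dx":-5,"dy":0,"dz":0,"ax":0,"ay":0,"az":0,"hand":0},
    {"dx":-6.3,"dy":0,"dz":0,"ax":0,"ay":0,"az":0,"hand":0},
    {"dx":-6.3,"dy":0,"dz":0.1,"ax":0,"ay":0,"az":0,"hand":0},
    {"dx":-6.3,"dy":0,"dz":0.2,"ax":0,"ay":0,"az":0,"hand":0},
    {"dx":-6.3,"dy":0,"dz":0.3,"ax":0,"ay":0,"az":0,"hand":0},
    {"dx":-6.3,"dy":0,"dz":0.4,"ax":0,"ay":0,"az":0,"hand":0},
    {"dx":-6.3,"dy":0,"dz":0.5,"ax":0,"ay":0,"az":0,"hand":0},
  ],
)

```text
clock: 6.3
eef_pos: [606.1, -191.5, 102.5]
tool_rot: [3.142, -0.001, 1.905]
force: [0.0, 0.3, 0.8]
width: 85.4
gripper_force: 0.0
```

>>> send_rows(
  series=[
    {"dx":0,"dy":0,"dz":0.1,"ax":0,"ay":0,"az":0,"hand":0},
    {"dx":0,"dy":0,"dz":0.2,"ax":0,"ay":0,"az":0,"hand":0},
    {"dx":0,"dy":0,"dz":0.3,"ax":0,"ay":0,"az":0,"hand":0},
    {"dx":0,"dy":0,"dz":0.4,"ax":0,"ay":0,"az":0,"hand":0},
    {"dx":0,"dy":0,"dz":0.4,"ax":0,"ay":0,"az":0,"hand":0},
  ],
)

```text
clock: 6.8
eef_pos: [606.0, -192.6, 98.4]
tool_rot: [-3.141, -0.0, 1.904]
force: [-0.2, 0.2, -1.1]
width: 85.5
gripper_force: 0.0
```

>>> send_rows(
  series=[
    {"dx":0,"dy":0,"dz":0.1,"ax":0,"ay":0,"az":0,"hand":0},
    {"dx":0,"dy":0,"dz":0.2,"ax":0,"ay":0,"az":0,"hand":0},
    {"dx":0,"dy":0,"dz":0.3,"ax":0,"ay":0,"az":0,"hand":0},
    {"dx":0,"dy":0,"dz":0.4,"ax":0,"ay":0,"az":0,"hand":0},
    {"dx":0,"dy":0,"dz":0.4,"ax":0,"ay":0,"az":0,"hand":0},
  ],
)

```text
clock: 7.3
eef_pos: [605.9, -192.5, 94.4]
tool_rot: [-3.141, -0.0, 1.904]
force: [0.1, -0.7, 0.1]
width: 85.4
gripper_force: 0.0
```

Run:
```python
from h import *
g=get_image("scene")["pixels"][90:270,170:410]
w=get_image("wrist")["pixels"]
cv2.imwrite("pics/c4.png",np.hstack([cv2.resize(g,(480,360),interpolation=cv2.INTER_CUBIC),cv2.resize(w,(480,360))])[:,160:960][:,:800,::-1])
s=read_state();print(s["eef_pos"],s["force"])
```

```text
[ 606.0382905  -192.5564075    94.54821627] [-0.69378012  0.94168447 -0.46362387]
```

View pics/c4.png

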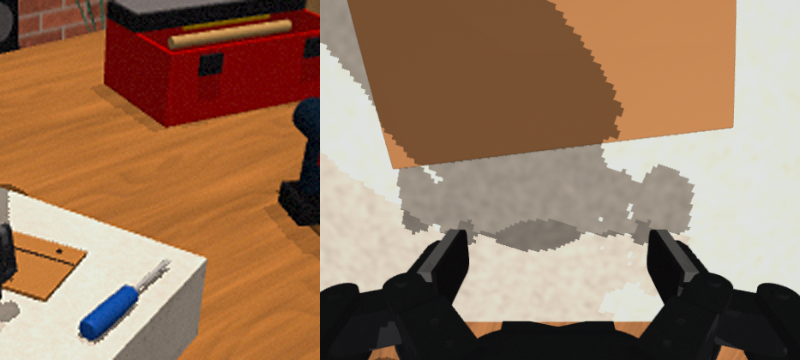

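The tips are close above the board, with shadows nearly touching the fingers at about (455,240) and (640,235) px in the composite. There is clear board between them and the panel's rear side. I'll keep feeling down.

>>> send_rows(
  series=[
    {"dx":0,"dy":0,"dz":0.1,"ax":0,"ay":0,"az":0,"hand":0},
    {"dx":0,"dy":0,"dz":0.2,"ax":0,"ay":0,"az":0,"hand":0},
    {"dx":0,"dy":0,"dz":0.3,"ax":0,"ay":0,"az":0,"hand":0},
    {"dx":0,"dy":0,"dz":0.4,"ax":0,"ay":0,"az":0,"hand":0},
    {"dx":0,"dy":0,"dz":0.4,"ax":0,"ay":0,"az":0,"hand":0},
  ],
)

```text
clock: 7.9
eef_pos: [605.9, -192.5, 90.4]
tool_rot: [-3.141, -0.0, 1.904]
force: [-0.9, -0.2, -0.4]
width: 85.4
gripper_force: 0.0
```

>>> send_rows(
  series=[
    {"dx":0,"dy":0,"dz":0.1,"ax":0,"ay":0,"az":0,"hand":0},
    {"dx":0,"dy":0,"dz":0.2,"ax":0,"ay":0,"az":0,"hand":0},
    {"dx":0,"dy":0,"dz":0.3,"ax":0,"ay":0,"az":0,"hand":0},
    {"dx":0,"dy":0,"dz":0.4,"ax":0,"ay":0,"az":0,"hand":0},
    {"dx":0,"dy":0,"dz":0.4,"ax":0,"ay":0,"az":0,"hand":0},
  ],
)

```text
clock: 8.4
eef_pos: [605.9, -192.5, 86.4]
tool_rot: [-3.141, -0.0, 1.904]
force: [-0.7, -0.3, 0.4]
width: 85.3
gripper_force: 0.0
```

>>> send_rows(
  series=[
    {"dx":0,"dy":0,"dz":0.1,"ax":0,"ay":0,"az":0,"hand":0},
    {"dx":0,"dy":0,"dz":0.2,"ax":0,"ay":0,"az":0,"hand":0},
    {"dx":0,"dy":0,"dz":0.3,"ax":0,"ay":0,"az":0,"hand":0},
    {"dx":0,"dy":0,"dz":0.4,"ax":0,"ay":0,"az":0,"hand":0},
    {"dx":0,"dy":0,"dz":0.4,"ax":0,"ay":0,"az":0,"hand":0},
  ],
)

```text
clock: 8.9
eef_pos: [606.0, -192.5, 82.4]
tool_rot: [-3.141, -0.0, 1.904]
force: [-1.2, 0.5, -0.2]
width: 85.4
gripper_force: 0.0
```

Run:
```python
from h import *
w=get_image("wrist")["pixels"]
cv2.imwrite("pics/w5.png",w[150:360,80:480,::-1])
s=read_state();print(s["eef_pos"],s["force"])
```

```text
[ 606.00981291 -192.55635055   82.48985899] [-0.03006972  0.44203198 -0.21818501]
```

View pics/w5.png

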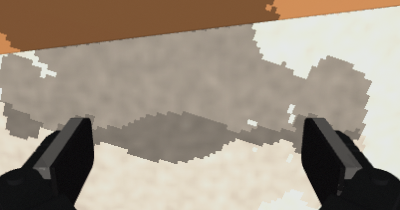

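The finger shadows now meet the tips at crop (90,118) and (305,118), so the tips are almost on the board.

>>> send_rows(
  series=[
    {"dx":0,"dy":0,"dz":0.1,"ax":0,"ay":0,"az":0,"hand":0},
    {"dx":0,"dy":0,"dz":0.15,"ax":0,"ay":0,"az":0,"hand":0},
    {"dx":0,"dy":0,"dz":0.2,"ax":0,"ay":0,"az":0,"hand":0},
    {"dx":0,"dy":0,"dz":0.2,"ax":0,"ay":0,"az":0,"hand":0},
  ],
)

```text
clock: 9.35
eef_pos: [606.0, -192.6, 80.5]
tool_rot: [-3.141, -0.0, 1.904]
force: [0.8, -0.8, -0.8]
width: 85.6
gripper_force: 0.0
```

>>> send_rows(
  series=[
    {"dx":0,"dy":0,"dz":0.1,"ax":0,"ay":0,"az":0,"hand":0},
    {"dx":0,"dy":0,"dz":0.2,"ax":0,"ay":0,"az":0,"hand":0},
    {"dx":0,"dy":0,"dz":0.2,"ax":0,"ay":0,"az":0,"hand":0},
  ],
)

```text
clock: 9.65
eef_pos: [606.2, -192.6, 79.5]
tool_rot: [3.141, -0.0, 1.904]
force: [-1.3, -0.0, 6.3]
width: 85.0
gripper_force: 2.9
```

Contact came at TCP z ≈ 79.5, so I'll raise 2 mm and push.

>>> send_rows(
  series=[
    {"dx":0,"dy":0,"dz":-0.2,"ax":0,"ay":0,"az":0,"hand":0},
    {"dx":0.6,"dy":0,"dz":-0.25,"ax":0,"ay":0,"az":0,"hand":0},
    {"dx":1.4,"dy":0,"dz":-0.25,"ax":0,"ay":0,"az":0,"hand":0},
    {"dx":2,"dy":0,"dz":-0.25,"ax":0,"ay":0,"az":0,"hand":0},
    {"dx":2.5,"dy":0,"dz":-0.25,"ax":0,"ay":0,"az":0,"hand":0},
    {"dx":3,"dy":0,"dz":-0.25,"ax":0,"ay":0,"az":0,"hand":0},
    {"dx":3.5,"dy":0,"dz":-0.25,"ax":0,"ay":0,"az":0,"hand":0},
    {"dx":4,"dy":0,"dz":-0.25,"ax":0,"ay":0,"az":0,"hand":0},
    {"dx":4.5,"dy":0,"dz":-0.25,"ax":0,"ay":0,"az":0,"hand":0},
    {"dx":5,"dy":0,"dz":-0.25,"ax":0,"ay":0,"az":0,"hand":0},
  ],
)

```text
clock: 10.65
eef_pos: [589.6, -145.0, 81.1]
tool_rot: [-3.142, 0.0, 1.904]
force: [-0.1, -1.0, -0.1]
width: 85.4
gripper_force: 0.3
```

```bash
cat >> h.py <<'E'
def line(g):  # pencil line in a wrist view: dark pixels in brown panel, left/right end points in px
    im=g["pixels"].astype(int); hsv=cv2.cvtColor(g["pixels"],cv2.COLOR_RGB2HSV)
    b=cv2.inRange(hsv,(8,100,60),(22,255,255)); b[260:]=0
    b=cv2.morphologyEx(b,cv2.MORPH_CLOSE,np.ones((13,13)))
    n,l,s,_=cv2.connectedComponentsWithStats(b); k=1+np.argmax(s[1:,4]); b=np.uint8(l==k)*255
    d=cv2.inRange(hsv,(0,0,0),(179,255,50))&b
    n,l,s,_=cv2.connectedComponentsWithStats(d); k=1+np.argmax(s[1:,2])
    y,x=np.nonzero(l==k); pts=np.c_[x,y].astype(np.float32)
    v=cv2.fitLine(pts,cv2.DIST_HUBER,0,.01,.01).ravel()
    f=lambda u:(u,v[3]+(u-v[2])*v[1]/v[0])
    return [f(x.min()),f(x.max())],s[k]
E
python3 - <<'E'
from h import *
w=get_image("wrist");e,s=line(w);st=read_state()
print(e,s,ef(plane(w,e,126)).round(1),ef(st["eef_pos"]),st["eef_pos"][2],st["force"])
E
```

```text
[(np.int64(41), np.float64(60.383418935626075)), (np.int64(517), np.float64(57.351620699619566))] [  41   54  477   13 4165] [[-107.6  -52.3]
 [-106.8  106.5]] [[-191.45459893   27.73700496]] 81.03666118821658 [-0.4515377  -0.55698738  0.49138147]
```

The panel is now flush and parallel, with the line about 106 mm short of the edge. I'll push on 90 mm.

>>> send_rows(
  series=[
    {"dx":0.5,"dy":0,"dz":0,"ax":0,"ay":0,"az":0,"hand":0},
    {"dx":1,"dy":0,"dz":0,"ax":0,"ay":0,"az":0,"hand":0},
    {"dx":1.5,"dy":0,"dz":0,"ax":0,"ay":0,"az":0,"hand":0},
    {"dx":2,"dy":0,"dz":0,"ax":0,"ay":0,"az":0,"hand":0},
    {"dx":2.5,"dy":0,"dz":0,"ax":0,"ay":0,"az":0,"hand":0},
    {"dx":3,"dy":0,"dz":0,"ax":0,"ay":0,"az":0,"hand":0},
    {"dx":3.5,"dy":0,"dz":0,"ax":0,"ay":0,"az":0,"hand":0},
    {"dx":4,"dy":0,"dz":0,"ax":0,"ay":0,"az":0,"hand":0},
    {"dx":4.5,"dy":0,"dz":0,"ax":0,"ay":0,"az":0,"hand":0},
    {"dx":5,"dy":0,"dz":0,"ax":0,"ay":0,"az":0,"hand":0},
  ],
)

```text
clock: 11.7
eef_pos: [573.3, -97.7, 81.1]
tool_rot: [3.142, 0.0, 1.904]
force: [-0.3, -0.9, -0.1]
width: 85.4
gripper_force: 0.6
```

>>> send_rows(
  series=[
    {"dx":0.5,"dy":0,"dz":0,"ax":0,"ay":0,"az":0,"hand":0},
    {"dx":1,"dy":0,"dz":0,"ax":0,"ay":0,"az":0,"hand":0},
    {"dx":1.5,"dy":0,"dz":0,"ax":0,"ay":0,"az":0,"hand":0},
    {"dx":2,"dy":0,"dz":0,"ax":0,"ay":0,"az":0,"hand":0},
    {"dx":2.5,"dy":0,"dz":0,"ax":0,"ay":0,"az":0,"hand":0},
    {"dx":3,"dy":0,"dz":0,"ax":0,"ay":0,"az":0,"hand":0},
    {"dx":3.5,"dy":0,"dz":0,"ax":0,"ay":0,"az":0,"hand":0},
    {"dx":3.8,"dy":0,"dz":0,"ax":0,"ay":0,"az":0,"hand":0},
    {"dx":4,"dy":0,"dz":0,"ax":0,"ay":0,"az":0,"hand":0},
    {"dx":4,"dy":0,"dz":0,"ax":0,"ay":0,"az":0,"hand":0},
  ],
)

```text
clock: 12.7
eef_pos: [560.0, -59.7, 81.0]
tool_rot: [-3.141, -0.001, 1.904]
force: [-0.1, 0.0, 0.2]
width: 85.5
gripper_force: 0.0
```

Run:
```python
from h import *
w=get_image("wrist");e,s=line(w);st=read_state()
print(e,s,ef(plane(w,e,126)).round(1),ef(st["eef_pos"]),st["eef_pos"][2],st["force"])
cv2.imwrite("pics/w6.png",w["pixels"][:,:,::-1])
```

```text
[(np.int64(42), np.float64(59.93483774149809)), (np.int64(518), np.float64(59.97117701287517))] [  42   55  477   11 4279] [[-17.2 -51.9]
 [-17.3 107. ]] [[-102.38712118   27.51038178]] 80.9558516271453 [ 0.4725721  -0.405624    0.02208847]
```

View pics/w6.png

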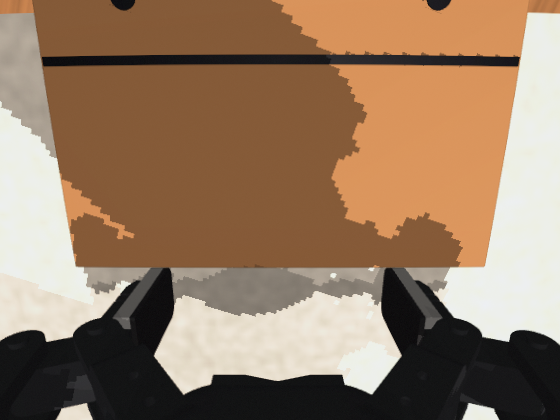

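The line is level at row 60. The cabinet edge shows as the white/wood boundary near row 12 at both image sides, beyond the panel. I'll measure the two against each other.

```bash
cat >> h.py <<'E'
def edge(g,cols,r0=0,r1=45):
    hsv=cv2.cvtColor(g["pixels"],cv2.COLOR_RGB2HSV); out=[]
    for u in cols:
        c=hsv[r0:r1,u,1].astype(int); k=np.argmax(c[:-1]-c[1:]); out.append((u,r0+k+.5))
    return out
E
python3 - <<'E'
from h import *
w=get_image("wrist");e,s=line(w)
q=edge(w,[6,14,22,538,546,554]);print(q,ef(plane(w,q,120)).round(1).tolist())
print(ef(plane(w,e,126)).round(1))
E
```

```text
[(6, np.float64(13.5)), (14, np.float64(12.5)), (22, np.float64(12.5)), (538, np.float64(11.5)), (546, np.float64(12.5)), (554, np.float64(12.5))] [[-1.4, -65.9], [-1.1, -63.0], [-1.2, -60.2], [-1.0, 115.2], [-1.3, 118.0], [-1.2, 120.9]]
[[-17.1 -52. ]
 [-17.3 107.2]]
```

The wrist picture puts the edge at −1.2 and the line at −17.2, both ends equal. That leaves 16 mm.

>>> send_rows(
  series=[
    {"dx":0.3,"dy":0,"dz":0,"ax":0,"ay":0,"az":0,"hand":0},
    {"dx":0.6,"dy":0,"dz":0,"ax":0,"ay":0,"az":0,"hand":0},
    {"dx":0.9,"dy":0,"dz":0,"ax":0,"ay":0,"az":0,"hand":0},
    {"dx":1.2,"dy":0,"dz":0,"ax":0,"ay":0,"az":0,"hand":0},
    {"dx":1.4,"dy":0,"dz":0,"ax":0,"ay":0,"az":0,"hand":0},
    {"dx":1.55,"dy":0,"dz":0,"ax":0,"ay":0,"az":0,"hand":0},
    {"dx":1.6,"dy":0,"dz":0,"ax":0,"ay":0,"az":0,"hand":0},
    {"dx":1.6,"dy":0,"dz":0,"ax":0,"ay":0,"az":0,"hand":0},
  ],
)

```text
clock: 13.6
eef_pos: [555.0, -44.9, 81.1]
tool_rot: [-3.142, -0.0, 1.904]
force: [-0.2, -1.4, 0.7]
width: 85.4
gripper_force: 0.0
```

Run:
```python
from h import *
w=get_image("wrist");e,s=line(w)
q=edge(w,[6,14,22,538,546,554],20,100);print(q,ef(plane(w,q,120)).round(1).tolist())
print(e,ef(plane(w,e,126)).round(1),ef(read_state()["eef_pos"]))
```

```text
[(6, np.float64(61.5)), (14, np.float64(61.5)), (22, np.float64(61.5)), (538, np.float64(60.5)), (546, np.float64(60.5)), (554, np.float64(61.5))] [[-1.1, -68.7], [-1.2, -65.8], [-1.3, -62.9], [-1.1, 118.3], [-1.1, 121.2], [-1.3, 124.2]]
[(np.int64(43), np.float64(59.73652998913398)), (np.int64(519), np.float64(60.05902390696282))] [[ -1.5 -51.5]
 [ -1.8 107.5]] [[-86.82417206  27.67471653]]
```

Line and edge agree to within about 0.5 mm at both ends. I'll back off 30 mm, then lift clear.

>>> send_rows(
  series=[
    {"dx":-0.5,"dy":0,"dz":0,"ax":0,"ay":0,"az":0,"hand":0},
    {"dx":-1.5,"dy":0,"dz":0,"ax":0,"ay":0,"az":0,"hand":0},
    {"dx":-3,"dy":0,"dz":0,"ax":0,"ay":0,"az":0,"hand":0},
    {"dx":-4,"dy":0,"dz":-1,"ax":0,"ay":0,"az":0,"hand":0},
    {"dx":-4.5,"dy":0,"dz":-4,"ax":0,"ay":0,"az":0,"hand":0},
    {"dx":-4.5,"dy":0,"dz":-8,"ax":0,"ay":0,"az":0,"hand":0},
    {"dx":-4.5,"dy":0,"dz":-12,"ax":0,"ay":0,"az":0,"hand":0},
    {"dx":-4.5,"dy":0,"dz":-15,"ax":0,"ay":0,"az":0,"hand":0},
    {"dx":-4.5,"dy":0,"dz":-15,"ax":0,"ay":0,"az":0,"hand":0},
    {"dx":-4.5,"dy":0,"dz":-15,"ax":0,"ay":0,"az":0,"hand":0},
  ],
)

```text
clock: 14.65
eef_pos: [570.1, -88.7, 232.2]
tool_rot: [3.14, 0.001, 1.903]
force: [0.6, -0.3, -0.3]
width: 85.4
gripper_force: 0.0
```

Run:
```python
from h import *
w=get_image("wrist");e,s=line(w)
q=edge(w,[120,480],20,200);print(q,ef(plane(w,q,120)).round(1).tolist(),e,ef(plane(w,e,126)).round(1))
```

```text
[(120, np.float64(65.5)), (480, np.float64(151.5))] [[-34.9, -90.3], [-99.7, 189.2]] [(np.int64(166), np.float64(14.094083482690737)), (np.int64(390), np.float64(13.891505669390563))] [[ -1.7 -51.2]
 [ -1.9 106.7]]
```

```bash
python3 -c "
from cell import *
print(finish_job())"
```

```text
the job is handed in; nothing more can be done
None
```

The panel's pencil line lies over the cabinet's top edge to within about 1 mm at both ends by my camera measurement. The marked strip hangs out on the side opposite the dark inset face; I took that as the open side because the screw marks face it. The hand is clear, and the job was handed in at about 15 s. No result came back, and I did not re-measure the other four objects afterwards.

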